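# Open a filter case and show its upright coil to the inspection camera

## Task

Pick up the pry tool and use its blade under the cover's front tab to lever the filter case's cover open until it stands about upright, then lay the tool back down on the bench. Take the upright coil out of the case and hold it in the air at the inspection camera's focus point, foot downwards and the ring's hole looking squarely into the tilted lens; the program finishes while still holding it there, still and with nothing else touching it. Do not touch the cover with the gripper, do not bump the camera, leave the cover open and leave everything else where it is.

Things in the scene. Friction and masses are not known exactly. Their poses are not given: they have to be found in the camera images.
- case: Dark steel filter case, fixed, 140 (x) x 190 (y) x 62 mm high, walls 3 mm, under a hinged aluminium cover. Origin: centre of its underside on the bench; -x side = front (towards the robot), z up. Inside, a green circuit board, its top 5 mm above the bench; fixed on it beyond x = +29 mm stand two small flat coils and components up to 24 mm high.
- cover (a joint): Hinge of the aluminium cover (3 mm thick, 180 g) along the case's far (+x) top rim; 0 = shut, grows as the front edge rises, stop at 1.9 rad, upright at 1.57. The hinge is stiff: the cover stays where it is left, and about 3 N upward at the front tab moves it.
- cover_tab (a point): Middle of the outer edge of the cover's front tab, on its lower face: the tab is 44 mm wide and sticks out 22 mm in front of the case's front wall; below it is free space down to the bench (63 mm when shut). The point moves and turns with the cover; shut, its axes are those of the case; its x axis points from the tab to the hinge, 164 mm away.
- cover_hinge (a point): Middle of the hinge line, at the case's far top rim (62 mm above the bench); it turns with the cover about its y axis.
- choke: Upright coil: copper-wound ring (42 mm outside, 17 mm hole) on edge in a black cradle; whole 22 (x) x 52 (y) x 47 mm high, 80 to 160 g, standing loose on the board in the case, 5 mm above the bench. Origin: centre of its underside; x along the ring's hole, z up. Grip the cradle's flat cheeks (y = +-26 mm, 20 mm wide, up to 45 mm high); 25 mm or more is free beside each.
- choke_center (a point): Centre of the upright coil's ring, 26 mm above its underside; axes as choke.
- pry_tool: Pry tool lying on the bench, 175 mm long, 70 g: black handle 90 mm long (x = -90 to 0 mm), 16 mm wide, 20 mm high; flat steel blade 14 mm wide and 3 mm thick from x = 0 to +85 mm at 10 mm above its underside. Origin: underside below the front end of the handle; x points along the blade to its tip, z up.
- pry_grip (a point): Good place to hold the pry tool: middle of the handle's height, 20 mm behind its front end.
- pry_tip (a point): Tip of the pry tool's blade, middle of its thickness, 105 mm ahead of pry_grip.
- camera_stand: Inspection camera on a steel column (18 mm thick, 418 mm high), foot 110 mm across, fixed. Origin: centre of the foot's underside. The grey camera (50 x 46 x 46 mm, black lens 34 mm across, its face 87 mm from the column's axis) sits at a height that varies from start to start and looks to the stand's -x side, 0.4 rad below level.
- focus (a point): Camera's focus point, in free air on the lens's axis, 99 mm out from the lens's face, 186 mm from the column's axis. x points along the axis into the lens (0.4 rad upwards), y is level, z is upright but leans 0.4 rad away from the camera. The ring's centre belongs here, the coil's x along this x (either way round) and its z along this z.
- screwdriver: Bystander: screwdriver, about 170 mm long, lying on the bench.
- tape: Bystander: roll of yellow tape, 64 mm across, 18 mm high. Origin: centre of its underside.
- cleaner: Bystander: white plastic bottle, 52 mm across, 130 mm high. Origin: centre of its underside.
- flux: Bystander: small amber jar with a black cap, 44 mm across, 45 mm high. Origin: centre of its underside.
- spare_choke: Bystander: a coil without a cradle, lying flat on the bench, 42 mm across, 13 mm high. Origin: centre of its underside.
- meter: Bystander: grey hand-held meter lying on the bench, 150 x 75 x 30 mm. Origin: centre of its underside.
- parts_bin: Bystander: small open grey bin, 110 x 90 x 50 mm. Origin: centre of its underside.
Mind the look-alikes: they are no part of the job. Of the things shaped like the pry_tool, the black one is meant.

How it is judged:
By the outcome, as a careful person would: the job done as asked, in the order asked, and still so for the second after the job is handed in, while the arm keeps its last pose, push and grip.
It also fails if it takes over 72 s, if anything falls off the work surface, if the arm or the gripper's body presses on something with over 40 N, if the wrist force passes 120 N, or if a joint passes its speed limit or range.

## Robot

A 6-joint arm with a two-finger parallel gripper is mounted at the origin on the work surface. World frame = base frame: x ahead of the robot, y to its left, z up, the work surface at z = 0. Lengths are in m, angles in rad, forces in N, time in s.
With the tool pointing down it reaches from about 0.375 to 0.9 m from the base axis. Payload 3.1 kg.
Tool frame: the origin (TCP) lies between the finger pads; the fingertips stand 11 mm ahead of it and the grasp point (between the pads) lies 8 mm behind it; z points along the fingers, y is the line along which they close (so a half turn about z gives the same grasp; the last joint's range is limited). The gripper opens to 87 mm and grips with 3 to 60 N. Pads are 19 mm wide; open, the fingers measure 117 mm over their backs; the gripper's body (75 mm by 190 mm) begins 51 mm behind the grasp point.
Start: joints at [-1.524, 0.527, 1.433, -0, 1.181, -0.178], TCP at [0.14, -0.609, 0.234] pointing down, gripper open.
Joint ranges: [-3.08, 3.08], [-0.75, 2.2], [0.22, 2.44], [-1.43, 4.57], [0, 2.65], [-2.85, 2.85]. Speed limits (rad/s): [2.79, 2.79, 3.14, 3.14, 3.14, 3.14].

## Interface

Orientations are given as a unit quaternion [x, y, z, w].
In Python, from rig import get_obs, camera, hand_in gives the robot as it stands.
- The arm moves only by the shell command python3 -m pendant 'ROWS' [FORCE]. ROWS is JSON, a list that holds one entry, the list of rows, each a list of 7 numbers: the shift along the tool's x, y, z in m, then the turn, a rotation vector about the tool's x, y, z in degrees, then the opening, from 0 (shut) to 1 (fully open). In form: [[[x, y, z, ax, ay, az, fingers], ...]]. A call has exactly 5 rows; each row shifts and turns the commanded pose from where the row before left it, along the tool's axes as they then stand; what a row does not reach is not made up. A row lasts 1/8 s, in which the tool goes at most 62.5 mm and 10.7 degrees, less where a joint would pass 70% of its speed; a pose out of reach is approached as far as the arm can. A call with a gripper value outside its range is refused whole. The fingers move at their own pace and stop on an object; FORCE is the grip in N (left out, the last holds). Time passes only in rows, so rows that do not move let the fingers close, or fill a call up. It gives the time, the measured TCP pose, the force, the opening and the grip force at its end, in the units of the state.
- get_obs(): the state, without advancing time (a new reading comes with each control period).
- camera(name): name is "scene" or "top" or "wrist"; returns a dict with "img" (400x640x3 uint8, red, green, blue), "intrinsics" (3x3 intrinsics, pixels), "R" (3x3) and "t" (3): a world point X has camera coordinates R X + t; the wrist camera has in their place "T_tool_cam" (4x4, takes a point from camera to tool coordinates, whose origin is the TCP and whose axes are the flange's). Camera axes: x right, y down, z forward; pixel columns grow to the right and rows downward; lengths in m; the calibration is good to about 2 mm. A picture is of the moment at which its call begins: read the wrist's pose just before it. There is no depth.
- hand_in(): hands the job in; it is judged then, once.
The state is a dict: "time": time; "q": joint angles; "joint_velocities": joint speeds; "joint_torque": joint torques, N m; "position": TCP position; "tool_rot": TCP orientation; "ft_force": force on the tool from outside, world axes, zero at the start; "moment": the same for the moment, N m; "grip_width": finger opening in m; "grip_force": force on a finger pad.
Only numpy, scipy, OpenCV 4.12 (cv2) and the standard library are available. Lean on these libraries where they do the work, as an engineer would, in place of code of your own. Each camera call takes 0.05 s, during which the arm holds its last target. There are 200 camera calls.

## Working session

There is one attempt and no reset: what is moved stays moved. The work goes in short steps, Python scripts to look and compute and a shell command to move; the robot and the scene stay as the last step left them, time stands still between calls to the robot, and variables do not carry over. Pictures are saved under pics/ and viewed, at most 10 in all, crops included, and the job is handed in when it is done.

```bash
ls; mkdir -p pics
python3 - <<'E'
from rig import get_obs, camera
import cv2,numpy as np
o=get_obs()
print(o)
for n in("scene","top"):
    c=camera(n); cv2.imwrite(f"pics/{n}0.png",c["img"][:,:,::-1]); np.savez(f"{n}.npz",**c); print(n,c["intrinsics"],c["R"],c["t"])
E
```

```text
pics
{'time': 0.0, 'q': array([-1.52351053e+00,  5.28425968e-01,  1.43388763e+00, -1.77805431e-05,
        1.18139947e+00, -1.78499322e-01]), 'joint_velocities': array([-1.19639950e-03, -4.73048892e-04, -1.24170078e-05, -1.23513577e-03,
        2.43633325e-03, -3.06398710e-05]), 'joint_torque': array([-2.58805580e-03, -4.40050149e+01, -1.76591420e+01,  6.29627192e-02,
        5.82525751e-02, -1.73199574e-04]), 'position': array([ 0.13991036, -0.608418  ,  0.23260098]), 'tool_rot': array([ 9.93633460e-01,  1.12656216e-01,  6.13034234e-05, -1.05846547e-03]), 'ft_force': array([ 0.74738528, -0.62150563,  0.43642565]), 'moment': array([ 0.04453669,  0.00329737, -0.02307654]), 'grip_force': 0.0, 'grip_width': 0.08683641298050193}
scene [[412.34945421   0.         319.10027414]
 [  0.         412.34945421 196.47738258]
 [  0.           0.           1.        ]] [[-0.65840485  0.75254957 -0.01312222]
 [ 0.47042736  0.39784185 -0.78766742]
 [-0.58753821 -0.5247771  -0.61596091]] [ 0.35003994 -0.14660338  1.63848119]
top [[507.87102473   0.         320.11240011]
 [  0.         507.87102473 196.41510824]
 [  0.           0.           1.        ]] [[-0.03361647 -0.99943168 -0.0024998 ]
 [-0.9740364   0.03332237 -0.22392568]
 [ 0.22388172 -0.00509269 -0.97460302]] [0.00165219 0.59844439 1.33623296]
```

View pics/scene0.png

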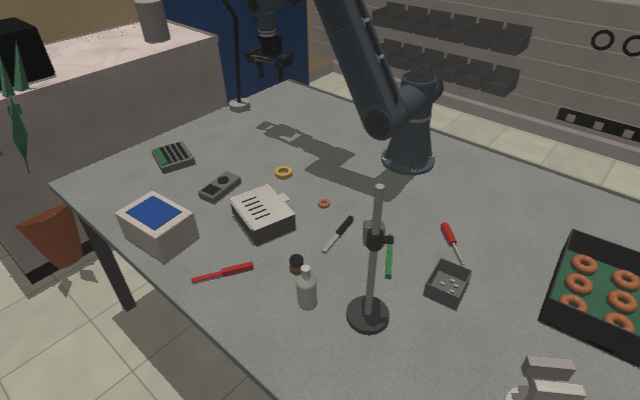

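View pics/top0.png

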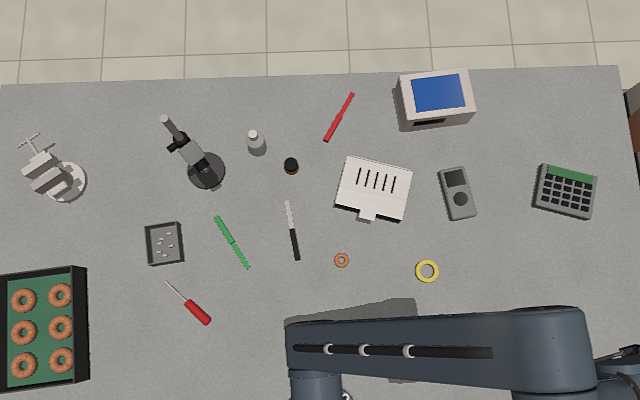

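Top view: the elongated tools are black (292,230), green (232,243) and red (339,117). The black one, with its handle at about (295,245) and its blade towards (288,201), fits the description. Case: about (373,188), with its tab at (367,215). Camera stand foot: about (206,170). I'll confirm with an enlarged crop.

```bash
cat > h.py <<'E'
import numpy as np,cv2
from scipy.optimize import least_squares
from scipy.spatial.transform import Rotation as Ro
C={n:dict(np.load(f"{n}.npz")) for n in("top","scene")}
def ray(c,u,v):
    d=np.linalg.solve(c["intrinsics"],[u,v,1.]); return -c["R"].T@c["t"], c["R"].T@d
def onz(n,u,v,z):
    o,d=ray(C[n],u,v); return o+d*(z-o[2])/d[2]
def proj(n,X):
    c=C[n]; p=(c["R"]@np.atleast_2d(X).T).T+c["t"]; p=p@c["intrinsics"].T; return p[:,:2]/p[:,2:]
E
python3 - <<'E'
import cv2
a=cv2.imread("pics/top0.png"); 
cv2.imwrite("pics/crop1.png",cv2.resize(a[100:280,150:420],None,fx=2.96,fy=2.96,interpolation=cv2.INTER_CUBIC))
a=cv2.imread("pics/scene0.png")
cv2.imwrite("pics/crop2.png",cv2.resize(a[170:340,220:420],None,fx=3.5,fy=3.5,interpolation=cv2.INTER_CUBIC))
E
```

```text
(no output)
```

View pics/crop1.png

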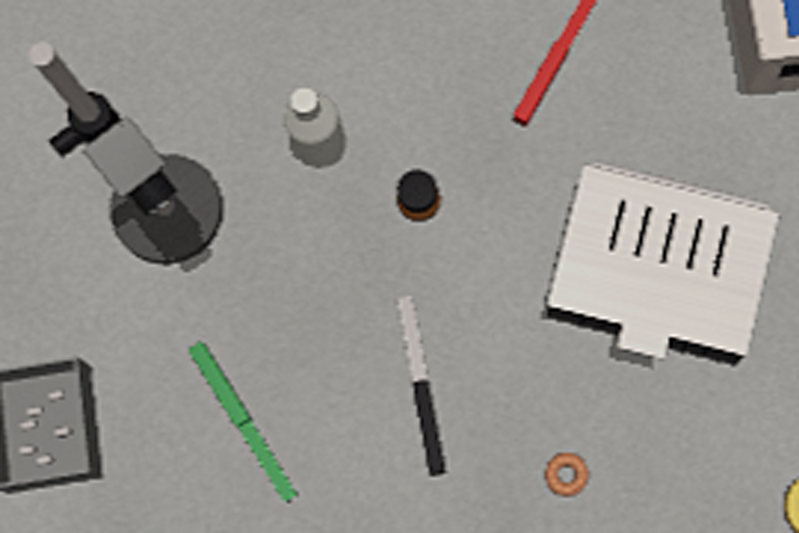

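View pics/crop2.png

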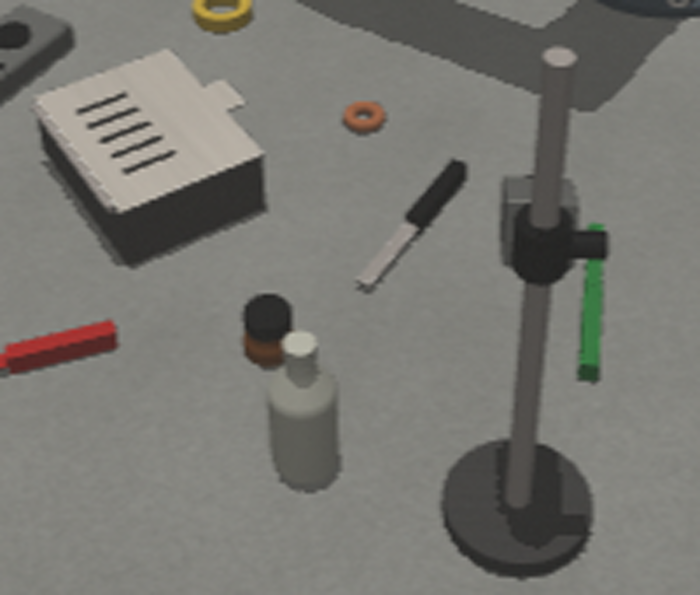

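The crops confirm it. The black-handled tool in crop1 has its handle end at (437,472), handle front at (421,381) and steel tip at (405,297). The cover corners and tab are sharp, and the column top is at (42,53).

```bash
cat >> h.py <<'E'
c1=lambda u,v:(150+u/2.96,100+v/2.96)
c2=lambda u,v:(220+u/3.5,170+v/3.5)
def tri(p,q):
    a,d=ray(C["top"],*p); b,e=ray(C["scene"],*q)
    s=np.linalg.lstsq(np.c_[d,-e],b-a,rcond=None)[0]; P,Q=a+d*s[0],b+e*s[1]; return (P+Q)/2,np.linalg.norm(P-Q)
E
python3 - <<'E'
from h import *
np.set_printoptions(precision=4,suppress=True)
he,hf,tp=onz("top",*c1(437,472),.02),onz("top",*c1(421,381),.02),onz("top",*c1(405,297),.0115)
print("tool top",he,hf,tp,np.linalg.norm(he-hf),np.linalg.norm(hf-tp))
he,hf,tp=onz("scene",*c2(459,162),.02),onz("scene",*c2(413,219),.02),onz("scene",*c2(367,287),.0115)
print("tool scene",he,hf,tp,np.linalg.norm(he-hf))
cs=[onz("top",*c1(*p),.065) for p in((585,165),(778,212),(746,355),(548,308),(618,346),(664,358))]
print("cover",np.array(cs)); print([np.linalg.norm(cs[i]-cs[(i+1)%4]) for i in range(4)],np.linalg.norm(cs[4]-cs[5]))
cs=[onz("scene",*c2(*p),.065) for p in((118,211),(36,100),(168,51),(264,153),(244,98))]
print("cover scene",np.array(cs));print([np.linalg.norm(cs[i]-cs[(i+1)%4]) for i in range(4)])
print("col top",onz("top",*c1(42,53),.418),onz("scene",*c2(560,57),.418),"foot",onz("top",*c1(167,208),.012),onz("scene",*c2(517,506),.012))
print("clamp",tri(c1(93,113),c2(541,235)))
print("body centre guess",tri(c1(122,157),c2(540,222)))
E
```

```text
tool top [0.4314 0.0497 0.02  ] [0.5184 0.0629 0.02  ] [0.6028 0.0771 0.0115] 0.08799601626126195 0.08601187637574821
tool scene [0.4357 0.0549 0.02  ] [0.5234 0.0711 0.02  ] [0.6071 0.089  0.0115] 0.08918876166498275
cover [[ 0.7139 -0.1002  0.065 ]
 [ 0.6611 -0.2806  0.065 ]
 [ 0.5251 -0.2408  0.065 ]
 [ 0.5758 -0.0594  0.065 ]
 [ 0.5376 -0.1228  0.065 ]
 [ 0.5248 -0.1648  0.065 ]]
[np.float64(0.18789279790216531), np.float64(0.14179054034545077), np.float64(0.18834205479128144), np.float64(0.14400750849489874)] 0.043853513611609565
cover scene [[ 0.716  -0.0964  0.065 ]
 [ 0.6634 -0.2701  0.065 ]
 [ 0.5303 -0.2321  0.065 ]
 [ 0.5805 -0.0542  0.065 ]
 [ 0.5354 -0.1233  0.065 ]]
[np.float64(0.18148759979217338), np.float64(0.13849183779644975), np.float64(0.18484806512296284), np.float64(0.14191459868449458)]
col top [0.701  0.3101 0.418 ] [0.7031 0.3148 0.418 ] foot [0.7004 0.3095 0.012 ] [0.7044 0.3161 0.012 ]
clamp (array([0.7033, 0.3118, 0.2802]), np.float64(0.003254375404089891))
body centre guess (array([0.6729, 0.2925, 0.2577]), np.float64(0.0016705078470425716))
```

```bash
cat >> h.py <<'E'
def yawR(deg): # tool pointing down, tool x at yaw
    return Ro.from_euler("z",deg,degrees=True)*Ro.from_quat([1,0,0,0])
def plan(pos,R,n,start=None):
    """print n equal rows (round numbers) from the measured (or given) pose to pos,R"""
    if start is None:
        from rig import get_obs
        o=get_obs(); p,r=np.array(o["position"]),Ro.from_quat(o["tool_rot"])
    else: p,r=start
    rv=(r.inv()*R).as_rotvec(); p0,r0=p.copy(),r; pos=np.array(pos); rows=[]
    for i in range(n):
        d=r.inv().apply(p0+(pos-p0)*(i+1)/n-p).round(4)
        a=np.degrees((r.inv()*r0*Ro.from_rotvec(rv*(i+1)/n)).as_rotvec()).round(2)
        p=p+r.apply(d); r=r*Ro.from_rotvec(np.radians(a))
        rows.append([float(x)+0. for x in(*d,*a)])
    for w in rows: print(w)
    return p,r
E
python3 - <<'E'
from h import *
from rig import camera
print(camera("wrist")["T_tool_cam"].round(4), camera("wrist")["intrinsics"].round(1))
plan([.46,.045,.25],yawR(9.5),15)
E
```

```text
[[-1.200e-03 -9.582e-01 -2.861e-01  7.850e-02]
 [ 1.000e+00 -1.000e-03 -6.000e-04  2.000e-04]
 [ 3.000e-04 -2.861e-01  9.582e-01 -1.529e-01]
 [ 0.000e+00  0.000e+00  0.000e+00  1.000e+00]] [[358.9   0.  316.7]
 [  0.  358.9 197.4]
 [  0.    0.    1. ]]
[0.0306, -0.0377, -0.0011, -0.01, 0.0, 0.23]
[0.0304, -0.0378, -0.0011, 0.0, 0.0, 0.23]
[0.0302, -0.038, -0.0011, -0.01, 0.0, 0.23]
[0.0301, -0.038, -0.0011, 0.0, 0.0, 0.23]
[0.03, -0.0382, -0.001, -0.01, 0.0, 0.23]
[0.0297, -0.0383, -0.0011, 0.0, 0.0, 0.23]
[0.0297, -0.0384, -0.0011, -0.01, 0.0, 0.23]
[0.0295, -0.0386, -0.0012, 0.0, -0.01, 0.22]
[0.0293, -0.0386, -0.0011, -0.01, 0.0, 0.23]
[0.0292, -0.0388, -0.0011, 0.0, 0.0, 0.23]
[0.029, -0.0389, -0.0011, -0.01, 0.0, 0.23]
[0.0289, -0.039, -0.0011, 0.0, 0.0, 0.23]
[0.0287, -0.0391, -0.0012, -0.01, 0.0, 0.23]
[0.0285, -0.0392, -0.0011, 0.0, 0.0, 0.23]
[0.0284, -0.0394, -0.0011, -0.01, 0.0, 0.23]
```

```bash
python3 -m pendant '[[[0.03,-0.038,-0.001,0,0,0.2,1],[0.03,-0.038,-0.001,0,0,0.2,1],[0.03,-0.038,-0.001,0,0,0.2,1],[0.03,-0.038,-0.001,0,0,0.2,1],[0.03,-0.038,-0.001,0,0,0.2,1]]]'
python3 -m pendant '[[[0.03,-0.038,-0.001,0,0,0.2,1],[0.03,-0.038,-0.001,0,0,0.2,1],[0.03,-0.038,-0.001,0,0,0.2,1],[0.03,-0.038,-0.001,0,0,0.2,1],[0.03,-0.038,-0.001,0,0,0.2,1]]]'
python3 -m pendant '[[[0.029,-0.039,-0.001,0,0,0.2,1],[0.029,-0.039,-0.001,0,0,0.2,1],[0.029,-0.039,-0.001,0,0,0.2,1],[0.029,-0.039,-0.001,0,0,0.2,1],[0.029,-0.039,-0.001,0,0,0.2,1]]]'
python3 -m pendant '[[[0,0,0,0,0,0,1],[0,0,0,0,0,0,1],[0,0,0,0,0,0,1],[0,0,0,0,0,0,1],[0,0,0,0,0,0,1]]]'
python3 - <<'E'
from rig import *
import numpy as np,cv2
o=get_obs();c=camera("wrist"); cv2.imwrite("pics/w1.png",c["img"][:,:,::-1]); np.savez("w1.npz",p=o["position"],q=o["tool_rot"],**c)
print(o["q"])
E
```

```text
time: 0.82
position: [0.2456, -0.3896, 0.2386]
tool_rot: [0.995, 0.104, 0.0, -0.0]
ft_force: [-0.3, 0.0, 0.1]
grip_width: 0.0869
grip_force: 0.0
time: 1.45
position: [0.3547, -0.1736, 0.2437]
tool_rot: [0.995, 0.095, 0.0, 0.0]
ft_force: [0.6, -0.4, -0.4]
grip_width: 0.0869
grip_force: 0.0
time: 2.08
position: [0.4615, 0.0449, 0.2487]
tool_rot: [0.996, 0.087, 0.0, 0.0]
ft_force: [0.7, 0.1, -0.2]
grip_width: 0.0869
grip_force: 0.0
time: 2.7
position: [0.4608, 0.0426, 0.2486]
tool_rot: [0.996, 0.086, -0.0, 0.0]
ft_force: [0.5, 0.6, -0.3]
grip_width: 0.0871
grip_force: 0.0
[-1.50035422e-01  2.88557635e-01  1.80645097e+00 -3.03288229e-05
  1.04665012e+00  1.24882148e+00]
```

View pics/w1.png

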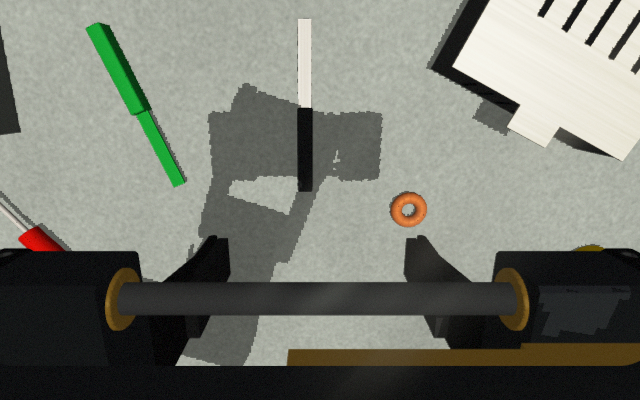

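Wrist view: the pry tool has its tip at (305,19), handle front at (305,108) and rear at (305,190). The cover's near corners are at (453,68) and (620,160), and the tab's outer corners at (508,127) and (546,147).

```bash
cat >> h.py <<'E'
def won(w,u,v,z):
    c=dict(np.load(w)); T=c["T_tool_cam"]; r=Ro.from_quat(c["q"])
    o=c["p"]+r.apply(T[:3,3]); d=r.apply(T[:3,:3]@np.linalg.solve(c["intrinsics"],[u,v,1.])); return o+d*(z-o[2])/d[2]
E
python3 - <<'E'
from h import *
np.set_printoptions(precision=4,suppress=True)
W="w1.npz"
t,f,b=won(W,305,19,.0115),won(W,304.7,108,.02),won(W,304.7,191,.02)
print(t,f,b,np.linalg.norm(t-f),np.linalg.norm(f-b))
d=t-b; ya=np.degrees(np.arctan2(d[1],d[0])); print("yaw",ya); u=np.array([*(d[:2]/np.linalg.norm(d[:2])),0])
g=f-u*.02; print("grip",g)
for p in((508,127),(546,147),(453,68),(620,160)): print(won(W,*p,.065))
plan([g[0],g[1],.08],yawR(ya),5)
E
```

```text
[0.6026 0.0788 0.0115] [0.5187 0.0651 0.02  ] [0.4309 0.0509 0.02  ] 0.08541941647363621 0.08898972782696679
yaw 9.231303500966545
grip [0.499  0.0619 0.02  ]
[ 0.5361 -0.1239  0.065 ]
[ 0.5244 -0.165   0.065 ]
[ 0.5772 -0.0595  0.065 ]
[ 0.5246 -0.2385  0.065 ]
[0.0082, -0.0025, 0.0337, 0.0, 0.0, 0.13]
[0.0081, -0.0025, 0.0337, 0.0, 0.0, 0.13]
[0.0082, -0.0025, 0.0338, 0.0, 0.0, 0.12]
[0.0081, -0.0025, 0.0337, 0.0, 0.0, 0.13]
[0.0082, -0.0025, 0.0337, 0.0, 0.0, 0.13]
```

```bash
python3 -m pendant '[[[0.008,-0.0025,0.034,0,0,0.1,1],[0.008,-0.0025,0.034,0,0,0.1,1],[0.008,-0.0025,0.034,0,0,0.1,1],[0.008,-0.0025,0.034,0,0,0.1,1],[0.009,-0.0025,0.034,0,0,0.1,1]]]'
python3 -m pendant '[[[0,0,0.015,0,0,0,1],[0,0,0.015,0,0,0,1],[0,0,0.015,0,0,0,1],[0,0,0.01,0,0,0,1],[0,0,0.01,0,0,0,1]]]'
python3 -m pendant '[[[0,0,0,0,0,0,0],[0,0,0,0,0,0,0],[0,0,0,0,0,0,0],[0,0,0,0,0,0,0],[0,0,0,0,0,0,0]]]' 55
python3 -m pendant '[[[0,0,0,0,0,0,0],[0,0,0,0,0,0,0],[0,0,0,0,0,0,0],[0,0,-0.01,0,0,0,0],[0,0,-0.01,0,0,0,0]]]'
```

```text
time: 3.38
position: [0.4998, 0.0624, 0.0775]
tool_rot: [0.997, 0.082, 0.0, 0.0]
ft_force: [-0.6, 0.2, -0.1]
grip_width: 0.087
grip_force: 0.0
time: 4.0
position: [0.4995, 0.0625, 0.0133]
tool_rot: [0.997, 0.082, 0.0, 0.0]
ft_force: [-0.1, 0.5, 1.1]
grip_width: 0.0871
grip_force: 0.0
time: 4.62
position: [0.4994, 0.0625, 0.0138]
tool_rot: [0.997, 0.082, 0.0, 0.0]
ft_force: [-0.0, 0.4, -0.3]
grip_width: 0.0453
grip_force: 0.0
time: 5.25
position: [0.4993, 0.0626, 0.0342]
tool_rot: [0.997, 0.082, -0.0, -0.0]
ft_force: [0.6, -0.5, -0.9]
grip_width: 0.0156
grip_force: 55.0
```

```bash
cat >> h.py <<'E'
ex=np.array([.9593,-.2823,0]); TAB=np.array([.5306,-.144,0]); HG=TAB+.164*ex
E
python3 - <<'E'
from h import *
R=yawR(-16.4)
A=TAB-.140*ex; A[2]=.09
s=plan(A,R,10)
print()
B=TAB+(.015-.1045)*ex; B[2]=.049
A[2]=.049
print(); s=plan(A,R,3,s); print(); s=plan(B,R,5,s)
E
```

```text
[-0.0129, 0.0148, -0.0056, 0.0, 0.0, 2.58]
[-0.0122, 0.0153, -0.0056, 0.0, 0.0, 2.59]
[-0.0115, 0.0159, -0.0055, 0.0, 0.0, 2.58]
[-0.0108, 0.0164, -0.0056, 0.0, 0.0, 2.58]
[-0.01, 0.0169, -0.0056, 0.0, 0.0, 2.59]
[-0.0093, 0.0173, -0.0056, 0.0, 0.0, 2.58]
[-0.0085, 0.0177, -0.0056, 0.0, 0.0, 2.59]
[-0.0076, 0.0181, -0.0055, 0.0, 0.0, 2.58]
[-0.0069, 0.0184, -0.0056, 0.0, 0.0, 2.58]
[-0.006, 0.0186, -0.0056, 0.0, 0.0, 2.59]


[0.0, 0.0, 0.0137, 0.0, 0.0, 0.0]
[0.0, 0.0, 0.0136, 0.0, 0.0, 0.0]
[0.0, 0.0, 0.0137, 0.0, 0.0, 0.0]

[0.0101, 0.0, 0.0, 0.0, 0.0, 0.0]
[0.0101, 0.0, 0.0, 0.0, 0.0, 0.0]
[0.0101, 0.0, 0.0, 0.0, 0.0, 0.0]
[0.0101, 0.0, 0.0, 0.0, 0.0, 0.0]
[0.0101, 0.0, 0.0, 0.0, 0.0, 0.0]
```

```bash
python3 -m pendant '[[[-0.013,0.015,-0.015,0,0,2.6,0],[-0.012,0.015,-0.015,0,0,2.6,0],[-0.0115,0.016,-0.015,0,0,2.6,0],[-0.011,0.0165,-0.011,0,0,2.6,0],[-0.010,0.017,0,0,0,2.6,0]]]'
python3 -m pendant '[[[-0.0095,0.0175,0,0,0,2.6,0],[-0.0085,0.0175,0,0,0,2.6,0],[-0.0075,0.018,0,0,0,2.5,0],[-0.007,0.0185,0,0,0,2.5,0],[-0.006,0.0185,0,0,0,2.6,0]]]'
python3 -m pendant '[[[0,0,0.013,0,0,0,0],[0,0,0.014,0,0,0,0],[0,0,0.014,0,0,0,0],[0,0,0,0,0,0,0],[0,0,0,0,0,0,0]]]'
python3 - <<'E'
from h import *
from rig import *
o=get_obs();c=camera("wrist"); cv2.imwrite("pics/w2.png",c["img"][:,:,::-1]); np.savez("w2.npz",p=o["position"],q=o["tool_rot"],**c)
B=TAB+(.015-.1045)*ex; B[2]=.049
plan(B,yawR(-16.4),5)
E
```

```text
time: 5.88
position: [0.447, -0.0228, 0.0912]
tool_rot: [0.999, -0.033, 0.001, 0.0]
ft_force: [0.2, 0.2, 0.1]
grip_width: 0.0156
grip_force: 55.0
time: 6.5
position: [0.3945, -0.1057, 0.0904]
tool_rot: [0.99, -0.144, 0.0, 0.0]
ft_force: [1.8, -0.2, -0.5]
grip_width: 0.0155
grip_force: 55.0
time: 7.12
position: [0.3957, -0.1049, 0.0493]
tool_rot: [0.99, -0.143, 0.0, 0.0]
ft_force: [0.3, 0.8, -0.5]
grip_width: 0.0155
grip_force: 55.0
[0.0102, -0.0001, 0.0001, 0.0, -0.01, 0.0]
[0.0101, -0.0001, 0.0, 0.01, -0.01, -0.01]
[0.0102, -0.0001, 0.0001, 0.0, -0.02, 0.0]
[0.0101, -0.0001, 0.0001, 0.0, -0.01, -0.01]
[0.0102, -0.0001, 0.0, 0.01, -0.01, 0.0]
```

View pics/w2.png

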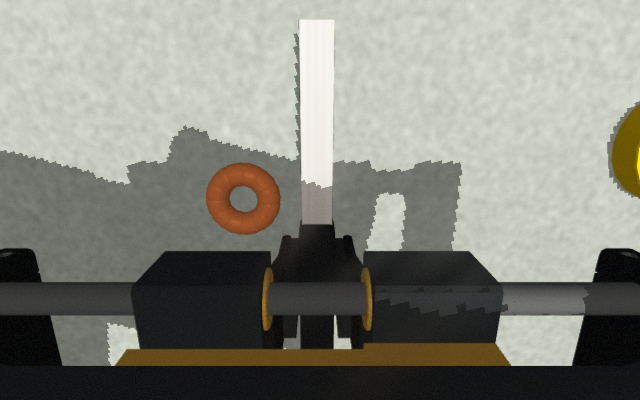

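The blade is held straight, with its tip at (317,19), centred in the fingers. Next I'll work out the arc.

```bash
python3 - <<'E'
from h import *
print("tip seen",won("w2.npz",317,19,.0468),"expected",np.load("w2.npz")["p"]+.1045*ex)
r=.149;th=np.linspace(0,1.58,31)
P=np.c_[-r*np.cos(th)+.001*np.sin(th), r*np.sin(th)+.001*np.cos(th)]
for i,d in enumerate(np.diff(P,axis=0).round(4)): print(i+1,d[0],-d[1])
E
python3 -m pendant '[[[0.01,0,0,0,0,0,0],[0.01,0,0,0,0,0,0],[0.01,0,0,0,0,0,0],[0.01,0,0,0,0,0,0],[0.01,0,0,0,0,0,0]]]'
python3 -m pendant '[[[0.001,0,-0.005,0,0,0,0],[0,0,-0.005,0,0,0,0],[0,0,-0.004,0,0,0,0],[0,0,-0.003,0,0,0,0],[0,0,-0.002,0,0,0,0]]]'
```

```text
tip seen [ 0.49671226 -0.13506542  0.0468    ] expected [ 0.49590832 -0.13442158  0.04927268]
1 0.0003 -0.0078
2 0.0007 -0.0078
3 0.0011 -0.0078
4 0.0015 -0.0077
5 0.0019 -0.0076
6 0.0023 -0.0075
7 0.0027 -0.0074
8 0.0031 -0.0072
9 0.0034 -0.0071
10 0.0038 -0.0069
11 0.0042 -0.0066
12 0.0045 -0.0064
13 0.0048 -0.0062
14 0.0052 -0.0059
15 0.0055 -0.0056
16 0.0058 -0.0053
17 0.006 -0.005
18 0.0063 -0.0047
19 0.0065 -0.0044
20 0.0067 -0.004
21 0.0069 -0.0037
22 0.0071 -0.0033
23 0.0073 -0.0029
24 0.0074 -0.0025
25 0.0076 -0.0021
26 0.0077 -0.0017
27 0.0077 -0.0013
28 0.0078 -0.0009
29 0.0078 -0.0005
30 0.0078 -0.0001
time: 7.8
position: [0.4447, -0.1187, 0.0485]
tool_rot: [0.99, -0.142, 0.0, 0.0]
ft_force: [0.3, 0.9, -0.6]
grip_width: 0.0154
grip_force: 55.0
time: 8.43
position: [0.4445, -0.1187, 0.0676]
tool_rot: [0.99, -0.142, -0.0, -0.0]
ft_force: [0.8, -0.6, -3.7]
grip_width: 0.0155
grip_force: 55.0
```

Contact made, with about 3 N on the tab. I'll follow the arc.

```bash
python3 -m pendant '[[[0.0003,0,-0.0078,0,0,0,0],[0.0007,0,-0.0078,0,0,0,0],[0.0011,0,-0.0078,0,0,0,0],[0.0015,0,-0.0077,0,0,0,0],[0.0019,0,-0.0076,0,0,0,0]]]'
python3 -m pendant '[[[0.0023,0,-0.0075,0,0,0,0],[0.0027,0,-0.0074,0,0,0,0],[0.0031,0,-0.0072,0,0,0,0],[0.0034,0,-0.0071,0,0,0,0],[0.0038,0,-0.0069,0,0,0,0]]]'
python3 -c "
from rig import *;import cv2
cv2.imwrite('pics/s3.png',cv2.resize(camera('scene')['img'][150:290,200:420,::-1],None,fx=3.5,fy=3.5,interpolation=2))"
```

```text
time: 9.05
position: [0.4501, -0.1203, 0.1068]
tool_rot: [0.99, -0.142, -0.0, -0.0]
ft_force: [0.8, 0.7, -3.0]
grip_width: 0.0157
grip_force: 55.0
time: 9.68
position: [0.465, -0.1247, 0.1428]
tool_rot: [0.99, -0.142, -0.0, -0.0]
ft_force: [-0.5, -0.2, -3.3]
grip_width: 0.0158
grip_force: 55.0
```

View pics/s3.png

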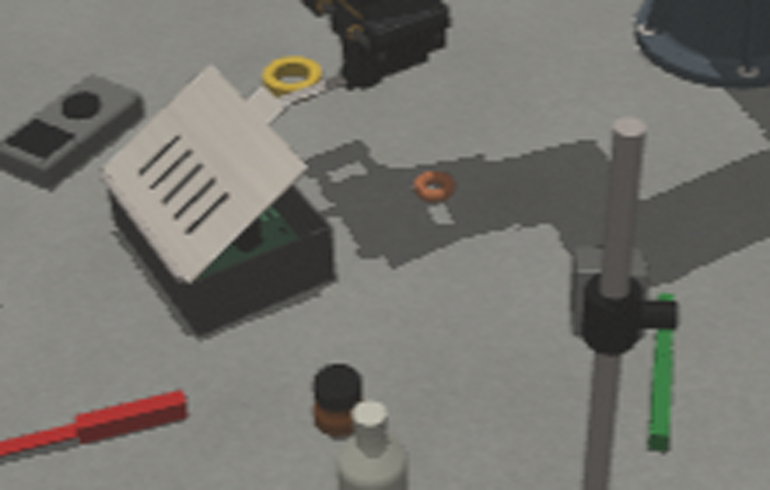

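The scene view shows the cover rising properly on the blade at the tab (about (275,105)). I'll continue.

```bash
python3 -m pendant '[[[0.0042,0,-0.0066,0,0,0,0],[0.0045,0,-0.0064,0,0,0,0],[0.0048,0,-0.0062,0,0,0,0],[0.0052,0,-0.0059,0,0,0,0],[0.0055,0,-0.0056,0,0,0,0]]]'
python3 -m pendant '[[[0.0058,0,-0.0053,0,0,0,0],[0.006,0,-0.005,0,0,0,0],[0.0063,0,-0.0047,0,0,0,0],[0.0065,0,-0.0044,0,0,0,0],[0.0067,0,-0.004,0,0,0,0]]]'
python3 -m pendant '[[[0.0069,0,-0.0037,0,0,0,0],[0.0071,0,-0.0033,0,0,0,0],[0.0073,0,-0.0029,0,0,0,0],[0.0074,0,-0.0025,0,0,0,0],[0.0076,0,-0.0021,0,0,0,0]]]'
python3 -m pendant '[[[0.0077,0,-0.0017,0,0,0,0],[0.0077,0,-0.0013,0,0,0,0],[0.0078,0,-0.0009,0,0,0,0],[0.0078,0,-0.0005,0,0,0,0],[0.0078,0,-0.0001,0,0,0,0]]]'
python3 - <<'E'
from h import *
from rig import *
o=get_obs(); t=np.array(o["position"])+.1045*ex-HG; print("tip past hinge along ex, height", t@ex, t[2]-.062)
c=camera("scene"); cv2.imwrite("pics/s4.png",cv2.resize(c['img'][130:270,200:420,::-1],None,fx=3.5,fy=3.5,interpolation=2))
E
```

```text
time: 10.35
position: [0.4884, -0.1316, 0.1735]
tool_rot: [0.99, -0.142, 0.0, 0.0]
ft_force: [-0.7, 1.0, -3.8]
grip_width: 0.0156
grip_force: 55.0
time: 10.98
position: [0.5184, -0.1404, 0.1967]
tool_rot: [0.99, -0.142, -0.0, -0.0]
ft_force: [-1.2, -0.4, -2.2]
grip_width: 0.0154
grip_force: 55.0
time: 11.6
position: [0.5534, -0.1507, 0.2111]
tool_rot: [0.99, -0.142, 0.0, 0.0]
ft_force: [-1.4, -0.9, -1.8]
grip_width: 0.0161
grip_force: 55.0
time: 12.22
position: [0.5907, -0.1617, 0.2155]
tool_rot: [0.99, -0.142, 0.0, 0.0]
ft_force: [-2.0, 0.1, -0.5]
grip_width: 0.0155
grip_force: 55.0
tip past hinge along ex, height 0.003182149723140104 0.1535108394434405
```

View pics/s4.png

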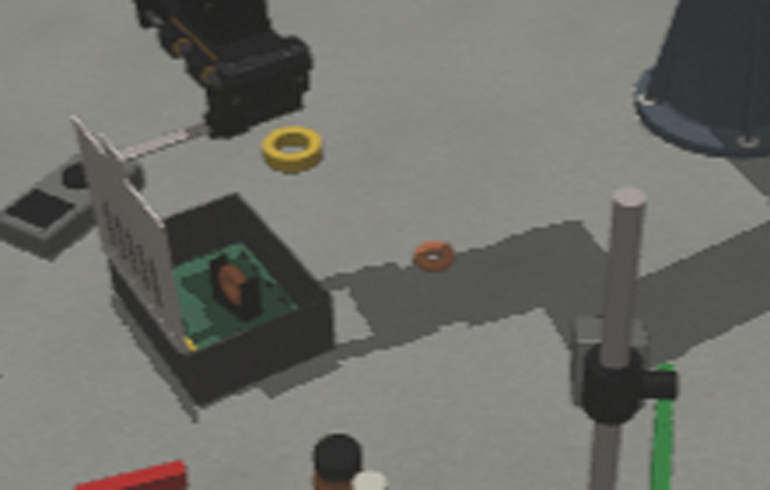

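The cover stands upright: the tip is about over the hinge and the coil is visible in the case. I'll back the blade off, then lay the tool down at its old place.

```bash
python3 -m pendant '[[[-0.01,0,0,0,0,0,0],[-0.02,0,0,0,0,0,0],[-0.02,0,0,0,0,0,0],[-0.02,0,0,0,0,0,0],[0,0,0,0,0,0,0]]]'
python3 - <<'E'
from h import *
s=plan([.4994,.0625,.06],yawR(9.4),10); plan([.4994,.0625,.0142],yawR(9.4),5,s)
E
```

```text
time: 12.9
position: [0.5216, -0.1411, 0.2158]
tool_rot: [0.99, -0.142, -0.0, -0.0]
ft_force: [-0.1, 0.3, -1.2]
grip_width: 0.016
grip_force: 55.0
[-0.0079, -0.0189, 0.0156, 0.0, 0.0, -2.58]
[-0.007, -0.0192, 0.0156, 0.0, 0.0, -2.57]
[-0.0061, -0.0196, 0.0156, 0.0, 0.0, -2.58]
[-0.0052, -0.0198, 0.0156, -0.01, 0.01, -2.58]
[-0.0044, -0.02, 0.0155, 0.0, 0.0, -2.58]
[-0.0035, -0.0202, 0.0156, 0.0, 0.0, -2.57]
[-0.0025, -0.0203, 0.0156, 0.0, 0.0, -2.58]
[-0.0016, -0.0204, 0.0156, 0.0, 0.0, -2.58]
[-0.0007, -0.0205, 0.0156, 0.0, 0.0, -2.58]
[0.0002, -0.0204, 0.0156, 0.0, 0.0, -2.57]
[0.0, 0.0, 0.0092, 0.0, 0.0, 0.0]
[0.0, 0.0, 0.0091, 0.0, 0.0, 0.0]
[0.0, 0.0, 0.0092, 0.0, 0.0, 0.0]
[0.0, 0.0, 0.0091, 0.0, 0.0, 0.0]
[0.0, 0.0, 0.0092, 0.0, 0.0, 0.0]
```

```bash
python3 -m pendant '[[[-0.008,-0.019,0.01,0,0,-2.6,0],[-0.007,-0.019,0.01,0,0,-2.6,0],[-0.006,-0.0195,0.015,0,0,-2.6,0],[-0.005,-0.02,0.015,0,0,-2.6,0],[-0.0045,-0.02,0.015,0,0,-2.6,0]]]'
python3 -m pendant '[[[-0.0035,-0.02,0.018,0,0,-2.6,0],[-0.0025,-0.02,0.018,0,0,-2.5,0],[-0.0015,-0.0205,0.018,0,0,-2.5,0],[-0.0005,-0.0205,0.018,0,0,-2.6,0],[0,-0.0205,0.018,0,0,-2.6,0]]]'
python3 -m pendant '[[[0,0,0.01,0,0,0,0],[0,0,0.01,0,0,0,0],[0,0,0.009,0,0,0,0],[0,0,0.009,0,0,0,0],[0,0,0.006,0,0,0,0]]]'
python3 -m pendant '[[[0,0,0,0,0,0,0],[0,0,0,0,0,0,0],[0,0,0,0,0,0,0],[0,0,0,0,0,0,0],[0,0,0,0,0,0,0]]]'
```

```text
time: 13.52
position: [0.5115, -0.0377, 0.1492]
tool_rot: [1.0, -0.027, -0.0, -0.0]
ft_force: [-0.2, -0.2, -0.5]
grip_width: 0.0155
grip_force: 55.0
time: 14.15
position: [0.5002, 0.0636, 0.0591]
tool_rot: [0.996, 0.084, -0.0, -0.0]
ft_force: [1.1, -0.3, -1.8]
grip_width: 0.0156
grip_force: 55.0
time: 14.78
position: [0.5009, 0.061, 0.016]
tool_rot: [0.997, 0.082, 0.0, -0.0]
ft_force: [-0.2, -0.5, 0.0]
grip_width: 0.0157
grip_force: 55.0
time: 15.4
position: [0.5009, 0.0614, 0.0166]
tool_rot: [0.997, 0.082, 0.0, 0.0]
ft_force: [-0.3, -0.2, -0.4]
grip_width: 0.0156
grip_force: 55.0
```

```bash
cat >> h.py <<'E'
def focus(st=(.7015,.311,.28),yaw=33.,D=.186):
    u=np.array([np.cos(np.radians(yaw)),np.sin(np.radians(yaw)),0]); Z=np.array([0,0,1.])
    xf=np.cos(.4)*u+np.sin(.4)*Z; zf=-np.sin(.4)*u+np.cos(.4)*Z; yf=np.cross(zf,xf)
    return np.array(st)-D*xf, xf, zf, Ro.from_matrix(np.c_[xf,-yf,-zf])
E
python3 -m pendant '[[[0,0,0.0025,0,0,0,0],[0,0,0,0,0,0,0],[0,0,0,0,0,0,0.6],[0,0,0,0,0,0,0.6],[0,0,0,0,0,0,0.6]]]'
python3 -m pendant '[[[0,0,-0.02,0,0,0,0.6],[0,0,-0.04,0,0,0,0.6],[0,0,-0.05,0,0,0,1],[0,0,-0.05,0,0,0,1],[0,0,-0.03,0,0,0,1]]]'
python3 - <<'E'
from h import *
f,xf,zf,R=focus(); plan(f+.05*xf+.12*zf,R,5)
E
```

```text
time: 16.02
position: [0.5008, 0.0614, 0.014]
tool_rot: [0.997, 0.082, 0.0, 0.0]
ft_force: [0.6, -0.1, 0.1]
grip_width: 0.0378
grip_force: 0.0
time: 16.65
position: [0.5014, 0.0614, 0.2066]
tool_rot: [0.997, 0.082, 0.002, 0.0]
ft_force: [0.5, -0.2, -0.2]
grip_width: 0.0741
grip_force: 0.0
[0.0162, -0.0289, -0.0262, 0.96, 4.48, -4.64]
[0.0205, -0.0278, -0.0242, 0.96, 4.48, -4.65]
[0.0245, -0.0264, -0.0221, 0.96, 4.48, -4.64]
[0.0282, -0.0247, -0.0195, 0.96, 4.49, -4.65]
[0.0316, -0.0224, -0.0168, 0.96, 4.48, -4.64]
```

```bash
python3 -m pendant '[[[0.016,-0.029,-0.026,1,4.5,-4.6,1],[0.0205,-0.028,-0.024,1,4.5,-4.6,1],[0.0245,-0.0265,-0.022,1,4.5,-4.7,1],[0.028,-0.0245,-0.0195,0.9,4.5,-4.7,1],[0.0315,-0.0225,-0.017,0.9,4.5,-4.6,1]]]'
python3 -m pendant '[[[0,0,0,0,0,0,1],[0,0,0,0,0,0,1],[0,0,0,0,0,0,1],[0,0,0,0,0,0,1],[0,0,0,0,0,0,1]]]'
python3 - <<'E'
from h import *
from rig import *
o=get_obs();c=camera("wrist"); cv2.imwrite("pics/w5.png",c["img"][:,:,::-1]); np.savez("w5.npz",p=o["position"],q=o["tool_rot"],**c)
# next: view pose over the case, tool down
V=TAB+.065*ex; V[2]=.26
s=plan(V,yawR(-16.4),10)
E
```

```text
time: 17.27
position: [0.5562, 0.2183, 0.3355]
tool_rot: [0.939, 0.279, 0.191, -0.057]
ft_force: [0.2, 0.0, 0.1]
grip_width: 0.0869
grip_force: 0.0
time: 17.9
position: [0.5566, 0.2168, 0.3341]
tool_rot: [0.94, 0.277, 0.189, -0.057]
ft_force: [-0.2, -0.3, 0.2]
grip_width: 0.0871
grip_force: 0.0
[-0.019, 0.0338, 0.0, -0.99, -2.13, 4.86]
[-0.0161, 0.0353, 0.0012, -1.0, -2.14, 4.86]
[-0.013, 0.0365, 0.0024, -0.99, -2.13, 4.87]
[-0.0097, 0.0375, 0.0034, -0.99, -2.14, 4.86]
[-0.0063, 0.038, 0.0044, -1.0, -2.13, 4.86]
[-0.003, 0.0384, 0.0052, -0.99, -2.14, 4.86]
[0.0005, 0.0383, 0.006, -0.99, -2.13, 4.87]
[0.004, 0.0381, 0.0065, -1.0, -2.13, 4.86]
[0.0075, 0.0374, 0.007, -0.99, -2.14, 4.86]
[0.0109, 0.0366, 0.0072, -0.99, -2.13, 4.86]
```

```bash
python3 -m pendant '[[[-0.019,0.034,0,-1,-2.1,4.9,1],[-0.016,0.0355,0.001,-1,-2.1,4.9,1],[-0.013,0.0365,0.0025,-1,-2.1,4.9,1],[-0.0095,0.0375,0.0035,-1,-2.1,4.9,1],[-0.0065,0.038,0.0045,-1,-2.1,4.9,1]]]'
python3 -m pendant '[[[-0.003,0.0385,0.005,-1,-2.1,4.8,1],[0.0005,0.0385,0.006,-1,-2.1,4.8,1],[0.004,0.038,0.0065,-1,-2.2,4.8,1],[0.0075,0.0375,0.007,-1,-2.2,4.8,1],[0.011,0.0365,0.007,-1,-2.2,4.8,1]]]'
python3 -m pendant '[[[0,0,0,0,0,0,1],[0,0,0,0,0,0,1],[0,0,0,0,0,0,1],[0,0,0,0,0,0,1],[0,0,0,0,0,0,1]]]'
python3 - <<'E'
from h import *
from rig import *
o=get_obs();c=camera("wrist"); cv2.imwrite("pics/w6.png",c["img"][:,:,::-1]); np.savez("w6.npz",p=o["position"],q=o["tool_rot"],**c)
print(o["q"])
t=camera("top")["img"][:,:,::-1]; cv2.imwrite("pics/t6.png",t)
w5=cv2.imread("pics/w5.png"); w6=c["img"][:,:,::-1]
T0=cv2.imread("pics/top0.png")
z=lambda a,s:cv2.resize(a,s,interpolation=2)
M=np.zeros((600,800,3),np.uint8)
M[:290,:400]=z(w6[0:290,120:520],(400,290))   # scale 1, offset 120,0
M[:300,400:800]=z(w5[0:300,120:520],(400,300)) # offset 120,0
M[300:600,0:400]=z(T0[105:195,145:265],(400,300)) # x3.333
M[300:600,400:800]=z(t[130:265,270:450],(400,300)) # x2.222
cv2.imwrite("pics/m9.png",M)
E
```

```text
time: 18.58
position: [0.5751, 0.026, 0.2971]
tool_rot: [0.992, 0.066, 0.099, -0.03]
ft_force: [1.4, 0.2, -0.5]
grip_width: 0.0869
grip_force: 0.0
time: 19.2
position: [0.5933, -0.1639, 0.2601]
tool_rot: [0.99, -0.143, -0.0, -0.0]
ft_force: [0.8, 0.8, -0.3]
grip_width: 0.0869
grip_force: 0.0
time: 19.82
position: [0.5932, -0.1619, 0.2608]
tool_rot: [0.99, -0.141, 0.001, -0.001]
ft_force: [0.9, -0.2, 0.0]
grip_width: 0.087
grip_force: 0.0
[-0.44869904  0.48463602  1.42920052  0.00160172  1.2266808   1.40431605]
```

View pics/m9.png

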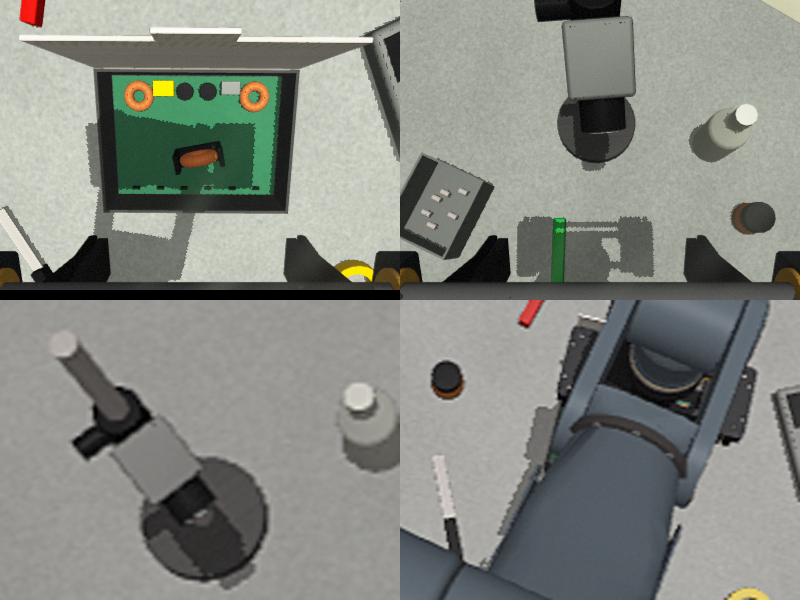

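Montage, wrist view over the case (top left): coil at (199,158), almost parallel to the case, cheeks at x≈176 and ≈221, and its surroundings free. Wrist view over the stand (top right): housing top corners at (563,24), (633,17), (635,97) and (566,99), lens-face extremes at (581,132) and (624,130). Bottom left is the same stand from the top camera. Next I'll fit both.

```bash
cat > fit.py <<'E'
from h import *
np.set_printoptions(precision=4,suppress=True)
def wproj(w,X):
    c=dict(np.load(w)); T=c["T_tool_cam"]; r=Ro.from_quat(c["q"])
    x=r.inv().apply(np.atleast_2d(X)-c["p"]); x=(x-T[:3,3])@T[:3,:3]; x=x@c["intrinsics"].T; return x[:,:2]/x[:,2:]
m5=np.array([(563,24),(633,17),(635,97),(566,99),(581,132),(624,130)],float)-[280,0]
t0=np.array([(113,457),(152,418),(201,465),(157,503),(175,511),(216,491)],float); t0=(t0-[0,300])/3.333+[145,105]
def model(p):
    x,y,h,ya,a,D=p; _,xf,zf,_=focus((x,y,h),ya); yf=np.cross(zf,xf); S=np.array([x,y,h])
    c=lambda l,s,t:S-xf*l+yf*s+zf*t
    # seen from the robot side, left in the picture = +y side of the stand
    return (np.array([c(a-.05,.023,.023),c(a-.05,-.023,.023),c(a,-.023,.023),c(a,.023,.023),c(D,.017,0),c(D,-.017,0)]))
def res(p):
    X=model(p); Xt=X[[0,1,2,3,4,5]]; tt=t0[[0,1,2,3,4,5]]
    return np.r_[(wproj("w5.npz",X)-m5).ravel()/1.5,(proj("top",Xt)-tt).ravel()/1.,(p[:2]-[.7015,.311])/.003]
s=least_squares(res,[.7015,.311,.28,33,.06,.087],x_scale=[.01,.01,.01,1,.01,.01],loss="soft_l1")
p=s.x; print("x y h yaw a D",p); print(res(p).round(1))
C_=np.linalg.inv(s.jac.T@s.jac); print("sig",np.sqrt(np.diag(C_)))
f,xf,zf,R=focus(p[:3],p[3],p[5]+.099); print("focus",f)
E
python3 fit.py
python3 - <<'E'
from h import *
im=cv2.imread("pics/w6.png")[138:180,280:356].astype(int)
b,g,r=im.transpose(2,0,1)
org=((r>g+30)).astype(np.uint8); blk=(np.abs(r-g)<14)&(g<45); 
m=((org>0)|blk).astype(np.uint8); n,L,S,ce=cv2.connectedComponentsWithStats(m)
k=L[158-138,319-280]; print(S[k],ce[k]); ys,xs=np.where(L==k); print(cv2.minAreaRect(np.c_[xs+280,ys+138].astype(np.float32)))
ys,xs=np.where(org); print("orange",cv2.minAreaRect(np.c_[xs+280,ys+138].astype(np.float32)))
for row in L==k: print("".join("#" if q else "." for q in row))
E
```

```text
x y h yaw a D [ 0.7014  0.3112  0.2664 36.7092  0.0597  0.0838]
[-0.3 -1.1 -0.4  0.5 -0.1 -0.3  2.   1.3 -0.1 -0.3  0.3 -0.9 -1.8 -2.
  2.2 -1.8  0.6  0.9 -1.8  1.   1.1  4.7  0.   2.4 -0.   0.1]
sig [0.0025 0.0019 0.0049 0.8787 0.004  0.0037]
focus [0.5664 0.2105 0.1953]
[  13    3   52   34 1016] [37.46850394 17.73228346]
((317.843994140625, 157.3920135498047), (25.58062171936035, 50.1773681640625), 79.69515228271484)
orange ((318.35137939453125, 158.10812377929688), (15.782302856445312, 37.482967376708984), 80.53767395019531)
............................................................................
............................................................................
............................................................................
.........................................................###................
....................................................########................
..............................................##############................
.........................................###################................
..........................
[... 1968 characters left out ...]
.......
...............######.......................................................
................#####.......................................................
................####........................................................
................###.........................................................
............................................................................
............................................................................
............................................................................
............................................................................
............................................................................
```

Run:
```python
from h import *
np.set_printoptions(precision=4,suppress=True)
W="w6.npz"
L,Rr=won(W,295.8,174.5,.05),won(W,344.6,166,.05)
d=L-Rr; print(L,Rr,np.linalg.norm(d)); ya=np.degrees(np.arctan2(-d[0],d[1])); print("choke yaw (x axis)",ya)
x=np.array([np.cos(np.radians(ya)),np.sin(np.radians(ya)),0]); c=(L+Rr)/2+.01*x; print("centre",c)
for z in(.04,.05):print("orange",won(W,318.4,158.1,z))
cen=TAB+.092*ex; q=c-cen; ey=np.array([.2823,.9593,0]); print("in case",q@ex,q@ey)
print(won(W,120+106,212,.062),won(W,120+288,212,.062))
# w5 segmentation of the housing
im=cv2.imread("pics/w5.png"); g=cv2.cvtColor(im,cv2.COLOR_BGR2GRAY)
print(g[60,310:364:6],g[60,270:282:3],g[60,356:372:2], g[115,295:350:4])
m=((g>85)&(g<125)).astype(np.uint8)
m=cv2.morphologyEx(m,cv2.MORPH_OPEN,np.ones((5,5)))
n,Lb,S,ce=cv2.connectedComponentsWithStats(m); k=Lb[60,316]; print(S[k]); cs=cv2.findContours((Lb==k).astype(np.uint8),0,2)[0][0]; print(cv2.approxPolyDP(cs,4,True).ravel()); 
b=(g<40).astype(np.uint8); b[:,:270]=0;b[:,370:]=0;b[150:]=0
print("dark rows: "); 
for r in range(94,142,3):
    w=np.where(b[r])[0]; print(r,w.min() if len(w) else 0,w.max() if len(w) else 0,len(w))
```

```text
[ 0.5946 -0.1395  0.05  ] [ 0.5891 -0.1905  0.05  ] 0.05125222559795295
choke yaw (x axis) -6.168676853223905
centre [ 0.6018 -0.1661  0.05  ]
orange [ 0.6028 -0.1664  0.04  ]
orange [ 0.6045 -0.1668  0.05  ]
in case -0.017508426912444554 -0.0010748781602224356
[ 0.5792 -0.0598  0.062 ] [ 0.5265 -0.2407  0.062 ]
[136 136 136 138 135 130 136 108 172] [172 170 165 166] [169 172 170 164 173 174 166 167] [39 30 17 21 17 20 23 26 21 17 16 17 17 71]
[     0      0    640    400 242559]
[  0   0   0 399 639 399 639  16 613   0]
dark rows: 
94 0 0 0
97 338 343 6
100 299 344 46
103 296 344 49
106 283 344 60
109 281 344 64
112 281 344 62
115 282 344 54
118 295 344 50
121 294 345 51
124 294 345 51
127 294 345 50
130 296 336 41
133 296 326 9
136 295 326 21
139 296 328 26
```

Run:
```python
from h import *
f,xf,zf,R=focus((.7014,.3112,.268),36.); yf=np.cross(zf,xf)
plan(f+.05*xf+.09*zf-.12*yf,R,10)
```

```text
[-0.0032, -0.0285, -0.0037, 1.04, 2.12, -5.15]
[-0.0005, -0.0286, -0.0032, 1.04, 2.12, -5.15]
[0.0023, -0.0287, -0.0027, 1.04, 2.12, -5.15]
[0.0048, -0.0284, -0.002, 1.04, 2.12, -5.15]
[0.0075, -0.0278, -0.0013, 1.04, 2.12, -5.16]
[0.01, -0.0271, -0.0005, 1.04, 2.12, -5.15]
[0.0123, -0.0261, 0.0004, 1.04, 2.12, -5.15]
[0.0147, -0.0249, 0.0014, 1.04, 2.12, -5.15]
[0.0167, -0.0234, 0.0024, 1.04, 2.12, -5.15]
[0.0186, -0.0218, 0.0035, 1.04, 2.12, -5.15]
```

```bash
python3 -m pendant '[[[-0.003,-0.0285,-0.0035,1,2.1,-5.2,1],[-0.0005,-0.0285,-0.003,1,2.1,-5.2,1],[0.0025,-0.0285,-0.0025,1,2.1,-5.2,1],[0.005,-0.0285,-0.002,1,2.1,-5.2,1],[0.0075,-0.028,-0.0015,1,2.1,-5.1,1]]]'
python3 -m pendant '[[[0.01,-0.027,-0.0005,1,2.1,-5.1,1],[0.0125,-0.026,0.0005,1,2.1,-5.1,1],[0.0145,-0.025,0.0015,1.1,2.1,-5.1,1],[0.0165,-0.0235,0.0025,1.1,2.2,-5.1,1],[0.0185,-0.022,0.0035,1.1,2.2,-5.1,1]]]'
python3 -m pendant '[[[0,0,0,0,0,0,1],[0,0,0,0,0,0,1],[0,0,0,0,0,0,1],[0,0,0,0,0,0,1],[0,0,0,0,0,0,1]]]'
python3 - <<'E'
from h import *
from rig import *
o=get_obs();c=camera("wrist"); cv2.imwrite("pics/w7.png",c["img"][:,:,::-1]); np.savez("w7.npz",p=o["position"],q=o["tool_rot"],**c)
V=np.array([.602,-.166,.16])
print("turn rows to flipped grasp, 20 rows"); 
r0=Ro.from_quat(o["tool_rot"]); print(np.degrees((r0.inv()*yawR(173.8)).as_rotvec()))
plan([.56,-.12,.26],yawR(90),9)
E
```

```text
time: 20.55
position: [0.6182, -0.0206, 0.2788]
tool_rot: [0.991, 0.086, 0.097, -0.031]
ft_force: [-0.3, 0.6, 0.3]
grip_width: 0.0869
grip_force: 0.0
time: 21.18
position: [0.6423, 0.1207, 0.2964]
tool_rot: [0.932, 0.303, 0.188, -0.062]
ft_force: [-0.4, 0.4, 0.0]
grip_width: 0.087
grip_force: 0.0
time: 21.8
position: [0.6424, 0.1191, 0.2961]
tool_rot: [0.933, 0.302, 0.188, -0.062]
ft_force: [-0.6, 0.3, -0.5]
grip_width: 0.0868
grip_force: 0.0
turn rows to flipped grasp, 20 rows
[  27.31733607  -10.62637367 -135.70843295]
[-0.0227, 0.0162, -0.0052, 1.19, -2.35, -5.94]
[-0.0245, 0.0136, -0.0046, 1.18, -2.34, -5.93]
[-0.026, 0.011, -0.0038, 1.19, -2.35, -5.94]
[-0.027, 0.0081, -0.0029, 1.19, -2.34, -5.93]
[-0.0279, 0.0052, -0.0019, 1.18, -2.35, -5.94]
[-0.0283, 0.0023, -0.0009, 1.19, -2.35, -5.93]
[-0.0284, -0.0007, 0.0003, 1.19, -2.34, -5.94]
[-0.0281, -0.0036, 0.0015, 1.18, -2.35, -5.93]
[-0.0276, -0.0064, 0.0028, 1.19, -2.34, -5.94]
```

```bash
python3 -m pendant '[[[-0.0225,0.016,-0.005,1.2,-2.3,-5.9,1],[-0.0245,0.0135,-0.0045,1.2,-2.3,-5.9,1],[-0.026,0.011,-0.004,1.2,-2.4,-5.9,1],[-0.027,0.008,-0.003,1.2,-2.4,-5.9,1],[-0.028,0.005,-0.002,1.2,-2.4,-5.9,1]]]'
python3 -m pendant '[[[-0.0285,0.0025,-0.001,1.2,-2.4,-5.9,1],[-0.0285,-0.0005,0.0005,1.2,-2.3,-6,1],[-0.028,-0.0035,0.0015,1.2,-2.3,-6,1],[-0.0275,-0.0065,0.003,1.2,-2.3,-6,1],[0,0,0,0,0,0,1]]]'
python3 - <<'E'
from h import *
plan([.602,-.166,.26],yawR(173.8),10)
E
```

```text
time: 22.48
position: [0.596, -0.014, 0.276]
tool_rot: [0.834, 0.544, 0.085, -0.028]
ft_force: [-0.6, -0.2, -0.5]
grip_width: 0.0873
grip_force: 0.0
time: 23.1
position: [0.5594, -0.1202, 0.2594]
tool_rot: [0.708, 0.706, -0.0, -0.002]
ft_force: [-0.8, 1.0, 0.2]
grip_width: 0.0871
grip_force: 0.0
[-0.0046, 0.0043, -0.0001, 0.0, -0.02, -8.39]
[-0.0051, 0.0035, -0.0001, -0.01, -0.02, -8.4]
[-0.0056, 0.0028, 0.0, 0.0, -0.03, -8.39]
[-0.006, 0.0019, -0.0001, -0.01, -0.02, -8.39]
[-0.0061, 0.001, -0.0001, 0.0, -0.02, -8.39]
[-0.0063, 0.0002, 0.0, 0.0, -0.02, -8.4]
[-0.0062, -0.0008, -0.0001, -0.01, -0.02, -8.39]
[-0.006, -0.0017, -0.0001, 0.0, -0.03, -8.39]
[-0.0057, -0.0026, 0.0, -0.01, -0.02, -8.39]
[-0.0052, -0.0033, -0.0001, 0.0, -0.02, -8.4]
```

```bash
python3 -m pendant '[[[-0.0045,0.0045,0,0,0,-8.4,1],[-0.005,0.0035,0,0,0,-8.4,1],[-0.0055,0.003,0,0,0,-8.4,1],[-0.006,0.002,0,0,0,-8.4,1],[-0.006,0.001,0,0,0,-8.4,1]]]'
python3 -m pendant '[[[-0.0065,0,0,0,0,-8.4,1],[-0.006,-0.001,0,0,0,-8.4,1],[-0.006,-0.0015,0,0,0,-8.4,1],[-0.0055,-0.0025,0,0,0,-8.4,1],[-0.005,-0.0035,0,0,0,-8.4,1]]]'
python3 -m pendant '[[[0,0,0.04,0,0,0,1],[0,0,0.05,0,0,0,1],[0,0,0.03,0,0,0,1],[0,0,0.01,0,0,0,1],[0,0,0,0,0,0,1]]]'
python3 - <<'E'
from h import *
from rig import *
o=get_obs();c=camera("wrist"); cv2.imwrite("pics/w8.png",c["img"][:,:,::-1]); np.savez("w8.npz",p=o["position"],q=o["tool_rot"],**c)
plan([.602,-.166,.028],yawR(173.8),5); print(o["q"])
im=c["img"].astype(int); m=((im[...,0]>im[...,1]+40)).astype(np.uint8)
n,L,S,ce=cv2.connectedComponentsWithStats(m)
for k in range(1,n):
    if S[k][4]>150: print(S[k],ce[k],won("w8.npz",*ce[k],.045))
E
```

```text
time: 23.72
position: [0.5819, -0.1409, 0.2599]
tool_rot: [0.405, 0.914, 0.001, -0.001]
ft_force: [-0.4, 0.5, -0.3]
grip_width: 0.087
grip_force: 0.0
time: 24.35
position: [0.6026, -0.1636, 0.2598]
tool_rot: [0.05, 0.999, 0.001, -0.001]
ft_force: [-1.0, -0.1, -0.1]
grip_width: 0.0869
grip_force: 0.0
time: 24.98
position: [0.6022, -0.164, 0.1296]
tool_rot: [0.052, 0.999, 0.001, -0.001]
ft_force: [-0.3, 0.1, -0.4]
grip_width: 0.0873
grip_force: 0.0
[0.0001, -0.0004, 0.0205, 0.01, -0.01, 0.04]
[0.0001, -0.0003, 0.0205, 0.01, 0.0, 0.05]
[0.0001, -0.0004, 0.0206, 0.02, -0.01, 0.04]
[0.0001, -0.0003, 0.0205, 0.01, -0.01, 0.05]
[0.0001, -0.0003, 0.0205, 0.01, 0.0, 0.04]
[-4.45157682e-01  6.54203181e-01  1.52192254e+00  1.16631549e-03
  9.68488770e-01 -1.91213081e+00]
[ 286  190   56   29 1281] [313.27400468 204.04293521] [ 0.59873299 -0.16605727  0.045     ]
[228 238  21  36 472] [237.75       255.36652542] [ 0.63170003 -0.22471217  0.045     ]
[358 263  37  19 468] [375.98290598 272.71153846] [ 0.65634602 -0.12586275  0.045     ]
```

```bash
python3 -m pendant '[[[0.001,-0.0005,0.021,0,0,0,1],[0,-0.0005,0.021,0,0,0,1],[0,-0.0005,0.021,0,0,0,1],[0,-0.0005,0.02,0,0,0,1],[0,0,0.0185,0,0,0.2,1]]]' 30
python3 -m pendant '[[[0,0,0,0,0,0,0.5],[0,0,0,0,0,0,0.5],[0,0,0,0,0,0,0.5],[0,0,0,0,0,0,0.5],[0,0,0,0,0,0,0.5]]]' 30
python3 -m pendant '[[[0,0,0,0,0,0,0.5],[0,0,0,0,0,0,0.5],[0,0,0,0,0,0,0.5],[0,0,0,0,0,0,0.5],[0,0,0,0,0,0,0.5]]]' 30
```

```text
time: 25.65
position: [0.6012, -0.1665, 0.0282]
tool_rot: [0.054, 0.999, 0.0, -0.0]
ft_force: [0.5, -0.8, -0.6]
grip_width: 0.087
grip_force: 0.0
time: 26.28
position: [0.6006, -0.1662, 0.0287]
tool_rot: [0.054, 0.999, 0.001, -0.001]
ft_force: [-0.9, 0.3, 0.9]
grip_width: 0.0519
grip_force: 30.0
time: 26.9
position: [0.6007, -0.1662, 0.0287]
tool_rot: [0.054, 0.999, 0.001, -0.001]
ft_force: [-0.5, 1.2, 5.0]
grip_width: 0.0515
grip_force: 30.0
```

```bash
python3 -m pendant '[[[0,0,-0.005,0,0,0,0.5],[0,0,-0.02,0,0,0,0.5],[0,0,-0.04,0,0,0,0.5],[0,0,-0.05,0,0,0,0.5],[0,0,-0.05,0,0,0,0.5]]]'
python3 -m pendant '[[[0,0,-0.05,0,0,0,0.5],[0,0,-0.03,0,0,0,0.5],[0,0,0,0,0,0,0.5],[0,0,0,0,0,0,0.5],[0,0,0,0,0,0,0.5]]]'
python3 - <<'E'
from h import *
from rig import *
o=get_obs();c=camera("wrist"); np.savez("w9.npz",p=o["position"],q=o["tool_rot"],**c)
w9=c["img"][:,:,::-1]; w5=cv2.imread("pics/w5.png"); w7=cv2.imread("pics/w7.png")
cv2.imwrite("pics/w9.png",w9); s=camera("scene")["img"][:,:,::-1]; cv2.imwrite("pics/s9.png",s)
# housing position in w7 from the fit
import contextlib,io
with contextlib.redirect_stdout(io.StringIO()): from fit import model,wproj,p
print(wproj("w7.npz",model(p)))
E
```

```text
time: 27.52
position: [0.6004, -0.1663, 0.1953]
tool_rot: [0.054, 0.999, 0.001, -0.001]
ft_force: [-0.0, -0.3, -0.9]
grip_width: 0.0517
grip_force: 30.0
time: 28.15
position: [0.5997, -0.166, 0.2709]
tool_rot: [0.054, 0.999, 0.002, -0.003]
ft_force: [-0.6, 0.3, -1.1]
grip_width: 0.0516
grip_force: 30.0
[[ 54.0485   1.414 ]
 [137.8826   0.0339]
 [151.4028  94.815 ]
 [ 73.2821  96.0955]
 [112.0005 132.7234]
 [162.7808 131.8924]]
```

Run:
```python
import cv2,numpy as np
w5,w7,w9,s9,s0=[cv2.imread(f"pics/{n}.png") for n in("w5","w7","w9","s9","scene0")]
M=np.zeros((600,800,3),np.uint8); z=lambda a,f:cv2.resize(a,None,fx=f,fy=f,interpolation=2)
M[:400,:400]=z(w7[0:160,40:200],2.5)
M[:400,420:780]=z(w5[0:160,250:394],2.5)
M[400:600,:240]=w9[170:370,200:440]
M[400:600,250:450]=z(s0[205:255,350:400],4)
M[400:600,460:800]=z(s9[90:190,190:360],2)
cv2.imwrite("pics/m10.png",M)
```

```text
(no output)
```

View pics/m10.png

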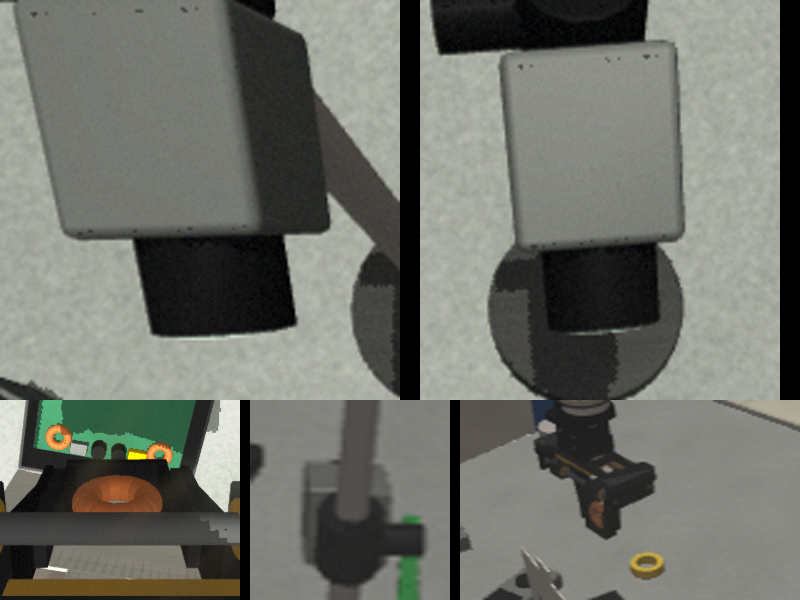

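The coil hangs straight in the grip, and the cover stands open. From this montage I'll use the housing corners and the sharp lens face. In w7 the lens face runs from (151,334) to (297,325), and in w5 from (550,330) to (659,326).

```bash
cat > fit2.py <<'E'
from h import *
np.set_printoptions(precision=4,suppress=True)
from fit import wproj
f7=lambda *a:np.array(a,float)/2.5+[40,0]
f5=lambda *a:(np.array(a,float)-[420,0])/2.5+[250,0]
B7=f7((67,236),(262,234),(330,231),(18,2),(303,38)); L7=f7((151,334),(297,325),(224,337))
B5=f5((502,54),(675,43),(684,236),(517,247)); L5=f5((550,330),(659,326),(605,332))
ph=np.linspace(0,2*np.pi,180)
def geo(p):
    x,y,h,ya,a,D=p; _,xf,zf,_=focus((x,y,h),ya); yf=np.cross(zf,xf); S=np.array([x,y,h])
    c=lambda l,s,t:S-xf*l+yf*s*.023+zf*t*.023
    box=dict(FL=c(a,1,1),FR=c(a,-1,1),FRb=c(a,-1,-1),BL=c(a-.05,1,1),BR=c(a-.05,-1,1),BRb=c(a-.05,-1,-1))
    ring=S-xf*D+.017*(np.outer(np.cos(ph),yf)+np.outer(np.sin(ph),zf)); return box,ring,S-xf*D,xf
def lens(w,ring,c,xf,L):
    q=wproj(w,ring); k=wproj(w,np.array([c,c-.01*xf])); d=k[1]-k[0]; d/=np.linalg.norm(d); n=np.array([-d[1],d[0]])
    s=q@n; e=q@d; m=L@n
    i,j=(s.argmin(),s.argmax()); lo,hi=sorted([m[0],m[1]])
    return np.r_[s[i]-lo,s[j]-hi,e.max()-(L[2]@d)]
def res(p,fixD=None):
    b,r,c,xf=geo(p)
    out=[(wproj("w7.npz",[b[k] for k in("FL","FR","FRb","BL","BRb")])-B7).ravel()/1.5,
     (wproj("w5.npz",[b[k] for k in("BL","BR","FR","FL")])-B5).ravel()/1.5,
     lens("w7.npz",r,c,xf,L7),lens("w5.npz",r,c,xf,L5),(p[:2]-[.7015,.311])/.003]
    if fixD: out.append([(p[5]-fixD)/.0005])
    return np.concatenate(out)
if __name__=="__main__":
  for fd in(None,.087,.0945):
    s=least_squares(res,[.7015,.311,.268,36,.06,.087],args=(fd,),x_scale=[.01,.01,.01,1,.01,.01],loss="soft_l1")
    p=s.x; print(fd,p,"cost",s.cost.round(1)); print("sig",np.sqrt(np.diag(np.linalg.inv(s.jac.T@s.jac)))); print(res(p,fd).round(1))
    f,xf,zf,R=focus(p[:3],p[3],p[5]+.099); print("focus",f,"foc if 186 along axis",focus(p[:3],p[3])[0])
E
python3 fit2.py | grep -v "x y h"
```

```text
[-0.3 -1.1 -0.4  0.5 -0.1 -0.3  2.   1.3 -0.1 -0.3  0.3 -0.9 -1.8 -2.
  2.2 -1.8  0.6  0.9 -1.8  1.   1.1  4.7  0.   2.4 -0.   0.1]
sig [0.0025 0.0019 0.0049 0.8787 0.004  0.0037]
focus [0.5664 0.2105 0.1953]
None [ 0.7009  0.3118  0.2737 37.0935  0.0623  0.0852] cost 14.1
sig [0.0026 0.002  0.0019 0.8072 0.0035 0.0035]
[-1.2  1.2  0.5  0.5  2.3  0.8 -2.2 -1.6  2.6 -0.9 -1.4 -0.8  0.3 -1.3
 -0.1  1.3 -0.6  1.6 -1.2 -1.3  0.8  0.5  1.8 -1.1 -0.2  0.3]
focus [0.5655 0.2095 0.2019] foc if 186 along axis [0.5642 0.2085 0.2012]
0.087 [ 0.7021  0.3128  0.2744 37.1161  0.064   0.087 ] cost 14.2
sig [0.0009 0.0009 0.0013 0.8099 0.0011 0.0005]
[-1.2  1.3  0.5  0.5  2.3  0.8 -2.3 -1.6  2.5 -0.9 -1.4 -0.8  0.3 -1.3
 -0.   1.3 -0.6  1.6 -1.2 -1.3  1.   0.5  1.8 -0.9  0.2  0.6 -0.1]
focus [0.5655 0.2094 0.202 ] foc if 186 along axis [0.5654 0.2094 0.2019]
0.0945 [ 0.7073  0.3168  0.2773 37.1672  0.0713  0.0944] cost 16.5
sig [0.001  0.001  0.0013 0.8326 0.0011 0.0005]
[-1.3  1.3  0.5  0.5  2.2  0.8 -2.4 -1.6  2.4 -0.9 -1.4 -0.8  0.3 -1.3
 -0.   1.3 -0.5  1.7 -1.2 -1.2  1.2  0.4  1.7 -0.7  1.9  1.9 -0.2]
focus [0.5654 0.2092 0.202 ] foc if 186 along axis [0.5708 0.2133 0.2049]
```

```bash
cat >> h.py <<'E'
def goal():
    f,xf,zf,_=focus((.7021,.3128,.2744),37.1); yf=np.cross(zf,xf)
    return f-.0023*zf, xf, zf, Ro.from_matrix(np.c_[-xf,yf,-zf])
E
python3 - <<'E'
from h import *
t,xf,zf,R=goal(); print(t); s=plan(t-.04*xf+.05*zf,R,15); print(); plan(t,R,5,s)
E
```

```text
[0.5661744  0.21000028 0.19984975]
[0.0077, 0.0221, 0.0028, -0.56, -1.47, -2.85]
[0.0066, 0.0224, 0.0029, -0.56, -1.47, -2.85]
[0.0056, 0.0228, 0.0029, -0.56, -1.48, -2.85]
[0.0045, 0.0229, 0.003, -0.56, -1.47, -2.85]
[0.0034, 0.0231, 0.0032, -0.55, -1.47, -2.85]
[0.0024, 0.0232, 0.0033, -0.56, -1.47, -2.85]
[0.0013, 0.0233, 0.0035, -0.56, -1.48, -2.84]
[0.0003, 0.0233, 0.0036, -0.56, -1.47, -2.85]
[-0.0008, 0.0232, 0.0039, -0.56, -1.47, -2.85]
[-0.0019, 0.0231, 0.0042, -0.56, -1.47, -2.85]
[-0.0029, 0.023, 0.0045, -0.56, -1.47, -2.85]
[-0.0039, 0.0228, 0.0048, -0.56, -1.48, -2.85]
[-0.0049, 0.0224, 0.0051, -0.56, -1.47, -2.85]
[-0.0059, 0.0222, 0.0054, -0.56, -1.47, -2.85]
[-0.0068, 0.0218, 0.0059, -0.55, -1.47, -2.85]

[-0.008, 0.0, 0.01, 0.0, 0.0, 0.0]
[-0.008, 0.0, 0.01, 0.0, 0.0, 0.0]
[-0.008, 0.0, 0.01, 0.0, 0.0, 0.0]
[-0.008, 0.0, 0.01, 0.0, 0.0, 0.0]
[-0.008, 0.0, 0.01, 0.0, 0.0, 0.0]
```

```bash
python3 -m pendant '[[[0.0075,0.022,0.003,-0.6,-1.5,-2.8,0.5],[0.0065,0.0225,0.003,-0.6,-1.5,-2.8,0.5],[0.0055,0.023,0.003,-0.6,-1.5,-2.9,0.5],[0.0045,0.023,0.003,-0.6,-1.5,-2.9,0.5],[0.0035,0.023,0.003,-0.6,-1.5,-2.9,0.5]]]'
python3 -m pendant '[[[0.0025,0.023,0.0035,-0.5,-1.4,-2.8,0.5],[0.0015,0.0235,0.0035,-0.5,-1.4,-2.8,0.5],[0,0.0235,0.0035,-0.5,-1.4,-2.9,0.5],[-0.001,0.023,0.004,-0.5,-1.5,-2.9,0.5],[-0.002,0.023,0.004,-0.5,-1.5,-2.9,0.5]]]'
python3 -m pendant '[[[-0.003,0.023,0.0045,-0.6,-1.5,-2.8,0.5],[-0.004,0.023,0.005,-0.6,-1.5,-2.8,0.5],[-0.005,0.0225,0.005,-0.6,-1.4,-2.8,0.5],[-0.006,0.022,0.0055,-0.6,-1.5,-2.9,0.5],[-0.007,0.022,0.006,-0.6,-1.5,-2.8,0.5]]]'
python3 -m pendant '[[[-0.008,0,0.01,0,0,0,0.5],[-0.008,0,0.01,0,0,0,0.5],[-0.008,0,0.01,0,0,0,0.5],[-0.008,0,0.01,0,0,0,0.5],[-0.008,0,0.01,0,0,0,0.5]]]'
python3 -m pendant '[[[0,0,0,0,0,0,0.5],[0,0,0,0,0,0,0.5],[0,0,0,0,0,0,0.5],[0,0,0,0,0,0,0.5],[0,0,0,0,0,0,0.5]]]'
python3 - <<'E'
from h import *
t,xf,zf,R=goal(); plan(t,R,1)
E
```

```text
time: 28.88
position: [0.5745, -0.0515, 0.2581]
tool_rot: [-0.072, 0.995, 0.024, 0.065]
ft_force: [-0.2, -0.7, -1.4]
grip_width: 0.0516
grip_force: 30.0
time: 29.5
position: [0.5484, 0.0625, 0.2445]
tool_rot: [-0.195, 0.972, 0.042, 0.128]
ft_force: [1.1, -0.0, -1.9]
grip_width: 0.0519
grip_force: 30.0
time: 30.12
position: [0.5226, 0.1771, 0.2305]
tool_rot: [-0.313, 0.929, 0.063, 0.189]
ft_force: [-0.8, 0.0, -1.0]
grip_width: 0.0521
grip_force: 30.0
time: 30.75
position: [0.5691, 0.2106, 0.2004]
tool_rot: [-0.312, 0.929, 0.063, 0.19]
ft_force: [0.2, -0.0, -0.3]
grip_width: 0.0519
grip_force: 30.0
time: 31.38
position: [0.5682, 0.2103, 0.2012]
tool_rot: [-0.312, 0.929, 0.063, 0.19]
ft_force: [-0.3, -0.5, -1.0]
grip_width: 0.052
grip_force: 30.0
[0.0022, 0.001, 0.0005, -0.1, 0.15, 0.03]
```

```bash
python3 -m pendant '[[[0.002,0.001,0.0005,0,0.1,0,0.5],[0,0,0,0,0,0,0.5],[0,0,0,0,0,0,0.5],[0,0,0,0,0,0,0.5],[0,0,0,0,0,0,0.5]]]'
python3 - <<'E'
from h import *
from rig import *
t,xf,zf,R=goal(); plan(t,R,1); print("joint speeds",np.abs(get_obs()["joint_velocities"]).max())
def org(im,box):
    m=np.zeros(im.shape[:2],bool); y0,y1,x0,x1=box; m[y0:y1,x0:x1]=True
    i=im.astype(int); m&=(i[...,0]>i[...,1]+25)&(i[...,0]>1.35*i[...,1]); ys,xs=np.where(m); return len(xs),xs.mean().round(1) if len(xs) else 0,ys.mean().round(1) if len(xs) else 0
f=t+.0023*zf
for n in("scene","top"):
    c=camera(n); u,v=proj(n,f)[0].astype(int); print(n,"pred",proj(n,f)[0].round(1),org(c["img"],(v-22,v+22,u-22,u+22)))
c=camera("wrist")["img"]; print("wrist now",org(c,(230,300,240,400)),"at lift",org(np.load("w9.npz")["img"],(230,300,240,400)))
E
```

```text
time: 32.0
position: [0.5663, 0.2102, 0.1997]
tool_rot: [-0.312, 0.929, 0.063, 0.189]
ft_force: [-0.3, -0.5, -1.3]
grip_width: 0.052
grip_force: 30.0
[0.0002, -0.0001, -0.0002, -0.09, 0.04, 0.04]
joint speeds 0.001987798340883705
scene pred [370.2 213.3] (71, np.float64(367.2), np.float64(212.8))
top pred [228.9 200.2] (0, 0, 0)
wrist now (2755, np.float64(316.6), np.float64(265.3)) at lift (2764, np.float64(316.8), np.float64(265.1))
```

```bash
python3 -c "
from rig import *
print(hand_in())"
```

```text
the job is handed in; nothing more can be done
None
```

The job is handed in: the cover was levered upright with the black pry tool, the tool was laid back in its old place, and the coil was held still at the camera's focus point, to within about 1 mm of the pose I measured.

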